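# Put two clamping cauls away in the thickness rack

### The arm

A 7-joint arm with a two-finger parallel gripper is mounted at the origin on a cart in front of the work surface, level with it; the furniture and walls round the work are solid. World frame = base frame: x ahead of the robot, y to its left, z up, the work surface at z = 0. Lengths are in m, angles in rad, forces in N, time in s.
With the tool pointing down it reaches from about 0.425 to 0.925 m from the base axis. Payload 6.8 kg.
Tool frame: the origin (TCP) lies on the centre line of the jaws, within the pads' length; the fingertips stand 25 mm ahead of it and the grasp point (between the pads) lies 6 mm ahead of it; z points along the fingers, y is the line along which they close (so a half turn about z gives the same grasp; the last joint's range is limited). The gripper opens to 85 mm and grips with 20 to 120 N. Pads are 22 mm wide; open, the fingers measure 114 mm over their backs; the gripper's body (76 mm by 85 mm) begins 54 mm behind the grasp point. The pads swing forward as they close: fully open they stand 13 mm farther back than shut.
Start: joints at [1.219, 0.477, 0.022, 1.555, -0.011, 1.109, -0.083], TCP at [0.163, -0.655, 0.256] pointing down, gripper open.
Joint ranges: [-2.96, 2.96], [-0.34, 2.1], [-1.41, 1.46], [0.24, 2.44], [-1.37, 4.51], [0.17, 1.92], [-2.96, 2.96]. Speed limits (rad/s): [2.39, 2.39, 3.14, 3.14, 3.14, 3.14, 3.14].

### API

Orientations are given as a rotation vector (axis times angle).
In Python, from bench import telemetry, grab_frame, job gives the robot as it stands.
- The arm moves only by the tool apply_moves, never from a script. Its argument "rows" is a list of rows, each a list of 2 entries, a list of its own where there are three numbers: the shift along the tool's x, y, z each as a share of 250 mm, from -1 to 1, then the turn, a rotation vector about the tool's x, y, z each as a share of pi rad, from -1 to 1. A call has 1 to 10 rows; each row is the pose to reach, as a shift and turn from the pose commanded when the call began, along the tool's axes at that moment, turning the shorter way round; what a row does not reach only later rows make up. A row lasts 1/8 s, in which the tool goes at most 62.5 mm and 10.7 degrees, less where a joint would pass 70% of its speed; a pose out of reach is approached as far as the arm can. A call with a number of a shift or a turn outside -1 to 1 is refused whole. A call with a gripper value outside its range is refused whole. "jaw" is the gripper's target within -1 to 1 (fully open at 1, half-way at 0, shut at -1), set as the call begins (left out, the last holds). The fingers move at their own pace and stop on an object; "newtons" is the grip in N (left out, the last holds). Time passes only in rows, so rows that repeat a pose let the fingers close. It gives the time, the measured TCP pose, the force, the opening and the grip force at its end, in the units of the state.
- telemetry.get_obs(): the state, without advancing time (a new reading comes with each control period).
- grab_frame(name): name is "scene" or "top" or "wrist"; returns a dict with "frame" (480x640x3 uint8, red, green, blue), "vertical_fov" (degrees; the focal length in pixels is half the picture's height over the tangent of half this angle, whatever the lens; pixels are square), "cx", "cy" (the principal point, pixels), "origin" and "attitude" of the camera in the world. Camera axes: x right, y up, looking along -z (the intrinsics and any distortion apply to the point x, -y, -z); pixel columns grow to the right and rows downward; lengths in m; the calibration is good to about 2 mm. A picture is of the moment at which its call begins. There is no depth.
- job.hand_in(): hands the job in; it is judged then, once.
The state is a dict: "clock": time; "joints": joint angles; "qvel": joint speeds; "tau": joint torques, N m; "tcp_pos": TCP position; "orientation": TCP orientation; "contact_force": force on the tool from outside, world axes, zero at the start; "moment": the same for the moment, N m; "grip_width": finger opening in m; "gripper_force": force on a finger pad.
Only numpy, scipy, OpenCV 4.12 (cv2) and the standard library are available. Lean on these libraries where they do the work, as an engineer would, in place of code of your own. Each camera call takes 0.05 s, during which the arm holds its last target. There are 200 camera calls.

### The job

Put both clamping cauls away in the slotted rack: each stands upright on its long edge in the slot made for its thickness, pushed down until it is fully home on the rack's base board. The three slots look alike from outside and are lined to three different widths, so feel which one takes which caul (one slot stays empty). Leave the glue jar, the rosin block and the sanding block where they are.

Things in the scene. Friction and masses are not known exactly. Their poses are not given: they have to be found in the camera images.
- rack: Fixed wooden rack. Origin: centre of the underside of its base board (176 mm along x, 256 along y, 8 thick). On it stand three pale blocks alike (156 mm along x, 68 along y), tops 50 mm above the origin, with one slot each from above, along the rack's x, 142 mm long between closed ends. Slot widths: one 12, one 16, one 20 mm; which is where varies and is unmarked.
- slot_right (a point): Middle of the floor of the slot at rack y = -72 mm, on the base board's top, 8 mm above the rack's origin; axes as the rack's. All slots: mouth 28 mm wide; from 6 mm below the block's top black liners with 45 degree lead-ins narrow it to the slot's own width.
- slot_mid (a point): Middle of the floor of the slot at rack y = 0, axes as the rack's. All slots: a caul too thick for the slot stops on the lead-ins, its underside 28 to 33 mm above the slot floor; in a slot wide enough it goes down to the floor.
- slot_left (a point): Middle of the floor of the slot at rack y = +72 mm, axes as the rack's. All slots: the 14 mm caul also drops into the 20 mm slot, but that one is needed for the 18 mm caul.
- thick_caul: Dark wooden board, 130 mm long (its x), 18 mm thick (its y), 90 mm high (its z), about 0.16 kg, standing free on its long edge on the bench. Origin: centre of the underside. Belongs in the 20 mm slot, either way round.
- thin_caul: Pale wooden board, 130 mm long (its x), 14 mm thick (its y), 90 mm high (its z), about 0.16 kg, standing free on its long edge on the bench. Origin: centre of the underside. Belongs in the 16 mm slot, either way round.
- glue_jar: Amber glue jar with a grey lid and pale band, 67 mm across, 90 mm high; origin at the centre of its underside. Leave it alone.
- rosin_block: Small red-brown block on a pale base, 36 x 52 x 22 mm; origin at the centre of its underside. Leave it alone.
- sanding_block: Brown sanding block, 42 x 78 x 26 mm; origin at the centre of its underside. Leave it alone.
Not all that is in view belongs to the job. Leave any orange or purple look-alike of the thick_caul alone.

How it is judged:
At the end, for the whole second after the job is handed in: Both cauls stand at rest in the rack's slots, long edge down and upright (within 6 degrees), undersides within 5 mm of the slot floor, within 12 mm of the slots' middle lengthwise. This is possible only with the 18 mm caul in the 20 mm slot and the 14 mm caul in the 16 mm slot (z of thick_caul in the frame of rack between 0.004 and 0.013 m and z of thin_caul in the frame of rack between 0.004 and 0.013 m and x of thick_caul in the frame of rack between -0.012 and 0.012 m and x of thin_caul in the frame of rack between -0.012 and 0.012 m and y of thick_caul in the frame of rack between -0.085 and 0.085 m and y of thin_caul in the frame of rack between -0.085 and 0.085 m and angle between each of thick_caul, thin_caul's own z axis and vertical below 0.11 rad and linear speed of each of thick_caul, thin_caul below 0.02 m/s); the robot touches nothing.
It fails at once if the glue jar is moved by more than 30 mm (distance of glue_jar from where it was at the start of the episode above 0.03 m).
It fails at once if the rosin block is moved by more than 30 mm (distance of rosin_block from where it was at the start of the episode above 0.03 m).
It fails at once if the sanding block is moved by more than 30 mm (distance of sanding_block from where it was at the start of the episode above 0.03 m).
It also fails if it takes over 72 s, if anything falls off the work surface, if the arm or the gripper's body presses on something with over 40 N, if the wrist force passes 120 N, or if a joint passes its speed limit or range.

## Working session

There is one attempt and no reset: what is moved stays moved. The work goes in short steps, Python scripts to look and compute and a tool call to move; the robot and the scene stay as the last step left them, time stands still between calls to the robot, and variables do not carry over. Pictures are saved under pics/ and viewed, at most 13 in all, crops included, and the job is handed in when it is done.

Besides the shell and the picture viewer there is one more tool, called after ">>>" in YAML: its name, and indented under it one key for each argument. apply_moves: Moves the arm, as the interface text tells. Its arguments: {"type":"object","properties":{"rows":{"type":"array"},"jaw":{"type":"number"},"newtons":{"type":"number"}},"required":["rows"]}

```bash
mkdir -p pics
python3 - <<'E'
from bench import telemetry, grab_frame
import cv2
for n in ("scene","top"):
    f=grab_frame(n); cv2.imwrite(f"pics/{n}0.png",f["frame"][:,:,::-1])
    print(n,{k:v for k,v in f.items() if k!="frame"})
print(telemetry.get_obs())
E
```

```text
scene {'vertical_fov': 57.093239276530134, 'cx': 317.22245236460697, 'cy': 233.64798823519203, 'origin': array([0.19288782, 0.54562486, 0.61145855]), 'attitude': array([ 0.35871608, -1.1306317 , -2.35518195])}
top {'vertical_fov': 55.223263092953495, 'cx': 325.7843790034337, 'cy': 232.76378593720904, 'origin': array([ 0.46851489, -0.08174962,  1.14739869]), 'attitude': array([ 0.08729967, -0.07392585, -1.55513219])}
{'clock': 0.1, 'joints': array([ 1.21885643,  0.47772812,  0.02234902,  1.55631827, -0.01151792,
        1.109317  , -0.08310277]), 'qvel': array([-0.00075952, -0.00193247, -0.00180012, -0.00386349,  0.0007374 ,
       -0.00092914,  0.00097284]), 'tau': array([ 3.88665096e-03, -5.97760785e+01,  1.61332246e+00, -2.81952113e+01,
        1.27583864e-02,  5.09690261e-03,  1.29867880e-05]), 'tcp_pos': array([ 0.16284344, -0.65456565,  0.25543035]), 'orientation': array([-3.11666956e+00, -3.81884475e-01,  4.78822559e-04]), 'contact_force': array([0.10286888, 0.30392056, 0.39183937]), 'moment': array([ 0.02801608,  0.0236984 , -0.00563682]), 'gripper_force': 0.0, 'grip_width': 0.08522799345029305}
```

View pics/top0.png

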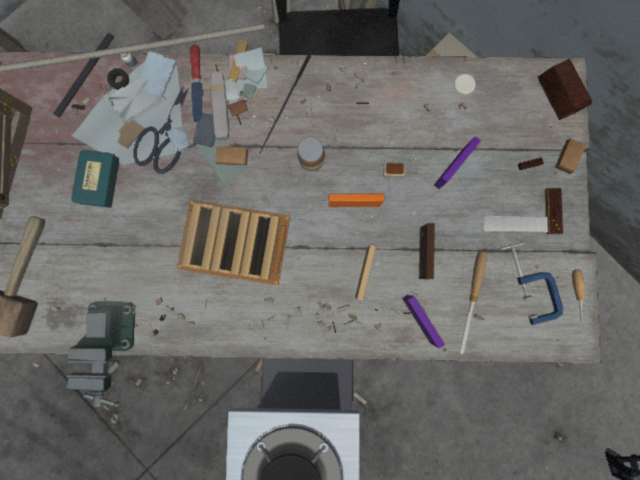

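View pics/scene0.png

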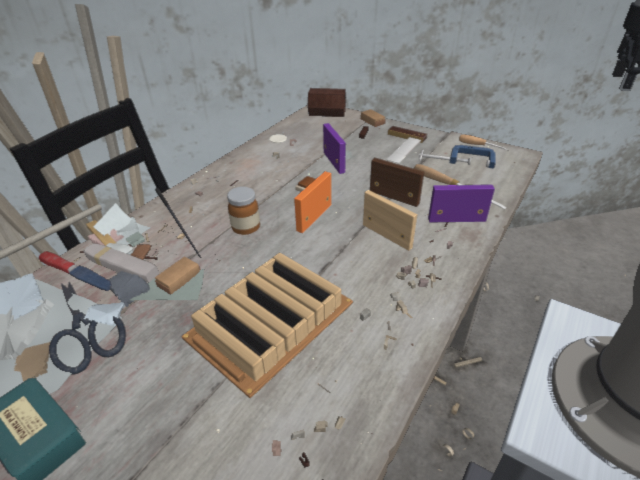

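The top view shows the rack near (233,242), thick dark caul at (427,251) and thin pale caul at (366,272). The jar is at (311,152), the rosin block at (395,169), the sanding block at (231,155), and the decoys are orange and purple. Measuring now, with an enlarged crop.

```bash
cat > h.py <<'E'
import numpy as np, cv2
from scipy.spatial.transform import Rotation as R
from bench import telemetry, grab_frame
def ray(f,uv,z):
    uv=np.atleast_2d(np.asarray(uv,float)); F=240/np.tan(np.radians(f["vertical_fov"]/2))
    d=np.c_[(uv[:,0]-f["cx"])/F,-(uv[:,1]-f["cy"])/F,-np.ones(len(uv))]@R.from_rotvec(f["attitude"]).as_matrix().T
    o=np.array(f["origin"]); return o+d*((z-o[2])/d[:,2])[:,None]
def proj(f,P):
    F=240/np.tan(np.radians(f["vertical_fov"]/2))
    c=(np.atleast_2d(P)-f["origin"])@R.from_rotvec(f["attitude"]).as_matrix()
    return np.c_[f["cx"]+F*c[:,0]/-c[:,2], f["cy"]-F*c[:,1]/-c[:,2]]
def goto(pos,yaw):
    """shift/turn shares to reach TCP pos, pointing down, tool y at angle yaw in world (mod pi)"""
    o=telemetry.get_obs(); Rc=R.from_rotvec(o["orientation"]); best=None
    for k in (0,np.pi):
        y=np.array([np.cos(yaw+k),np.sin(yaw+k),0]); z=np.array([0,0,-1.])
        Rt=R.from_matrix(np.c_[np.cross(y,z),y,z]); t=(Rc.inv()*Rt).as_rotvec()
        if best is None or np.linalg.norm(t)<np.linalg.norm(best): best=t
    s=Rc.inv().apply(np.array(pos)-o["tcp_pos"])
    print("shift",np.round(s/.25,4),"turn",np.round(best/np.pi,4),"yaw7 deg",np.degrees(best).round(1))
E
python3 - <<'E'
from h import *
f=grab_frame("top"); im=f["frame"]
hsv=cv2.cvtColor(im,cv2.COLOR_RGB2HSV)
def rect(m,x0,y0,x1,y1,name):
    mm=np.zeros_like(m); mm[y0:y1,x0:x1]=m[y0:y1,x0:x1]
    c=max(cv2.findContours(mm,0,1)[0],key=cv2.contourArea); b=cv2.boxPoints(cv2.minAreaRect(c))
    print(name,b.round(1).tolist()); return b
g=cv2.cvtColor(im,cv2.COLOR_RGB2GRAY)
wood=((hsv[...,1]>95)&(hsv[...,0]<25)).astype(np.uint8)
for n,bb,m,z in (("thick",(410,215,445,287),((g<75)).astype(np.uint8),.09),("thin",(350,238,385,306),wood,.09),("rack",(165,190,300,295),wood,.008)):
    b=rect(m,*bb,n); print(ray(f,b,z)[:,:2].round(4).tolist())
a=cv2.resize(im[195:290,170:300],None,fx=4,fy=4,interpolation=2)
b=cv2.resize(im[210:310,345:445],None,fx=3.8,fy=3.8,interpolation=2)
b=b[:380,:280]if 0 else b
c=np.zeros((600,800,3),np.uint8); a=cv2.resize(im[190:290,170:300],(400,308),interpolation=2); b=cv2.resize(im[210:310,345:445],(400,400),interpolation=2)
c[:308,:400]=np.clip(a.astype(int)*2,0,255); c[:400,400:]=b
cv2.imwrite("pics/crop.png",c[:400,:,::-1])
E
```

```text
thick [[410.1000061035156, 225.5], [433.70001220703125, 222.5], [440.5, 276.8999938964844], [416.8999938964844, 279.8999938964844]]
[[0.5972, -0.267], [0.6048, -0.3217], [0.4795, -0.336], [0.472, -0.282]]
thin [[357.20001220703125, 297.6000061035156], [369.70001220703125, 245.1999969482422], [374.29998779296875, 246.3000030517578], [361.79998779296875, 298.70001220703125]]
[[0.4299, -0.1458], [0.5501, -0.1736], [0.5477, -0.1843], [0.4276, -0.1563]]
rack [[177.5, 268.1000061035156], [189.0, 199.1999969482422], [289.3999938964844, 215.89999389648438], [277.8999938964844, 284.79998779296875]]
[[0.4928, 0.2958], [0.6665, 0.275], [0.6273, 0.0208], [0.4552, 0.0453]]
```

View pics/crop.png

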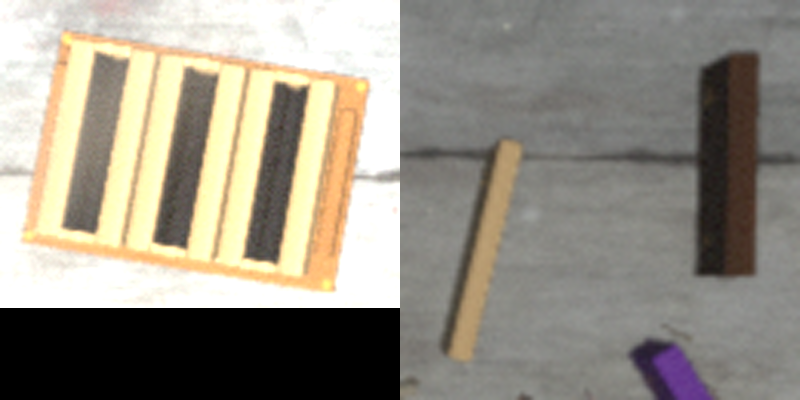

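The crop shows slots along the image's near-vertical, with the thick caul's top face at roughly px (426–434.5, 223–279) and the thin caul's top clean. I'll go hover over the thick caul.

Run:
```python
from h import *
f=grab_frame("top")
p=ray(f,[[430.5,223],[429.6,278.7]],.09); print(p.round(4)); d=p[0]-p[1]; a=np.arctan2(d[1],d[0]); c=p.mean(0)
print(np.degrees(a),c, np.linalg.norm(d))
goto([c[0],c[1],.22],a+np.pi/2)
```

```text
[[ 0.6037 -0.3143  0.09  ]
 [ 0.4752 -0.3111  0.09  ]]
-1.4226700970693587 [ 0.53941281 -0.31268379  0.09      ] 0.12855553216891882
shift [ 1.7918 -0.964   0.1438] turn [-0.0004  0.0001  0.0855] yaw7 deg [-0.1  0.  15.4]
```

>>> apply_moves:
  rows:
    - [[0.9,-0.48,0.07],[0,0,0]]
    - [[0.9,-0.48,0.07],[0,0,0]]
    - [[0.9,-0.48,0.07],[0,0,0]]
    - [[0.9,-0.48,0.07],[0,0,0]]
    - [[0.9,-0.48,0.07],[0,0,0]]
  jaw: 1
  newtons: 40

```text
clock: 0.82
tcp_pos: [0.3573, -0.4795, 0.2385]
orientation: [-3.114, -0.396, -0.003]
contact_force: [0.8, 0.8, -0.4]
grip_width: 0.0851
gripper_force: 0.0
```

>>> apply_moves:
  rows:
    - [[0.892,-0.484,0.072],[0,0,0.0855]]
    - [[0.892,-0.484,0.072],[0,0,0.0855]]
    - [[0.892,-0.484,0.072],[0,0,0.0855]]
    - [[0.892,-0.484,0.072],[0,0,0.0855]]
    - [[0.892,-0.484,0.072],[0,0,0.0855]]
    - [[0.892,-0.484,0.072],[0,0,0.0855]]

```text
clock: 1.58
tcp_pos: [0.5392, -0.3136, 0.2205]
orientation: [3.141, -0.039, -0.001]
contact_force: [-0.4, -1.2, 0.9]
grip_width: 0.0855
gripper_force: 0.0
```

Run:
```python
from h import *
f=grab_frame("wrist"); cv2.imwrite("pics/w1.png",f["frame"][:,:,::-1]); print(f["origin"],f["attitude"],f["vertical_fov"],f["cx"],f["cy"])
o=telemetry.get_obs(); print(o["clock"],o["tcp_pos"],o["joints"].round(2))
goto([.5394,-.3127,.22],np.radians(88.6))
```

```text
[ 0.6226151  -0.316151    0.33718254] [-0.25529207  0.26106898 -1.57914971] 66.86788713638583 322.00892593996065 240.87582536455278
1.625 [ 0.53831039 -0.31479545  0.22061796] [ 0.49  0.43 -0.08  1.72  0.04  1.   -1.2 ]
shift [ 0.0041 -0.0085  0.0025] turn [ 0.0003  0.0003 -0.0008] yaw7 deg [ 0.1  0.1 -0.1]
```

View pics/w1.png

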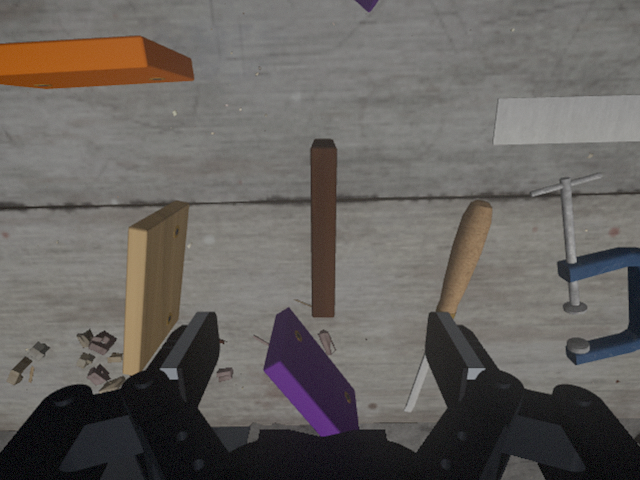

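The wrist view shows the thick caul's top face between (311,148)-(336,148) and (312,317)-(335,317), with the fingers straddling it at x≈320.

Run:
```python
from h import *
f=grab_frame("wrist")
p=ray(f,[[323.7,148],[323.5,317]],.09); d=p[0]-p[1]; a=np.arctan2(d[1],d[0]); c=p.mean(0)
print(p.round(4),np.degrees(a),c, np.linalg.norm(d))
goto([c[0],c[1],.082],a+np.pi/2)
```

```text
[[ 0.6024 -0.3183  0.09  ]
 [ 0.4754 -0.315   0.09  ]] -1.4832560659889782 [ 0.53887713 -0.31665155  0.09      ] 0.12709456088452437
shift [0.0045 0.0046 0.5549] turn [ 0.0003  0.0003 -0.0007] yaw7 deg [ 0.1  0.1 -0.1]
```

>>> apply_moves:
  rows:
    - [[0.004,0.0,0.3],[0,0,0]]
    - [[0.004,0.0,0.45],[0,0,0]]
    - [[0.004,0.0,0.552],[0,0,0]]
    - [[0.004,0.0,0.552],[0,0,0]]

```text
clock: 2.17
tcp_pos: [0.5378, -0.3144, 0.081]
orientation: [-3.14, 0.044, 0.007]
contact_force: [0.1, -0.2, 0.0]
grip_width: 0.0858
gripper_force: 0.0
```

>>> apply_moves:
  rows:
    - [[0,0,0],[0,0,0]]
    - [[0,0,0],[0,0,0]]
    - [[0,0,0],[0,0,0]]
    - [[0,0,0],[0,0,0]]
    - [[0,0,0],[0,0,0]]
    - [[0,0,0],[0,0,0]]
    - [[0,0,0],[0,0,0]]
  jaw: -1
  newtons: 50

```text
clock: 3.05
tcp_pos: [0.541, -0.3135, 0.0836]
orientation: [3.141, -0.039, 0.002]
contact_force: [-0.3, -1.0, 5.4]
grip_width: 0.0173
gripper_force: 49.7
```

>>> apply_moves:
  rows:
    - [[0,0,-0.2],[0,0,0]]
    - [[0,0,-0.4],[0,0,0]]
    - [[0,0,-0.55],[0,0,0]]
    - [[0,0,-0.55],[0,0,0]]

```text
clock: 3.55
tcp_pos: [0.5421, -0.3137, 0.2234]
orientation: [3.139, -0.039, 0.008]
contact_force: [0.3, -0.1, -2.0]
grip_width: 0.0174
gripper_force: 49.6
```

Run:
```python
from h import *
o=telemetry.get_obs(); print(o["tcp_pos"],o["grip_width"],o["contact_force"])
goto([.5605,.159,.22],np.radians(81.8))
```

```text
[ 0.54206135 -0.31370351  0.22340734] 0.01735507396314311 [ 0.2521127  -0.08655655 -2.04506455]
shift [ 0.0266 -1.8921  0.0094] turn [ 0.0006 -0.0017  0.0376] yaw7 deg [ 0.1 -0.3  6.8]
```

>>> apply_moves:
  rows:
    - [[0.01,-0.95,0],[0,0,0.0]]
    - [[0.01,-0.95,0],[0,0,0.0]]
    - [[0.01,-0.95,0],[0,0,0.0]]
    - [[0.01,-0.95,0],[0,0,0.0]]
    - [[0.01,-0.95,0],[0,0,0.0]]

```text
clock: 4.18
tcp_pos: [0.5481, -0.0698, 0.2187]
orientation: [-3.139, 0.025, 0.004]
contact_force: [-0.7, -1.6, -2.9]
grip_width: 0.0174
gripper_force: 49.6
```

>>> apply_moves:
  rows:
    - [[0.015,-0.945,0],[0,0,0.0376]]
    - [[0.015,-0.945,0],[0,0,0.0376]]
    - [[0.015,-0.945,0],[0,0,0.0376]]
    - [[0.015,-0.945,0],[0,0,0.0376]]
    - [[0.015,-0.945,0],[0,0,0.0376]]
    - [[0.015,-0.945,0],[0,0,0.0376]]

```text
clock: 4.92
tcp_pos: [0.5582, 0.1587, 0.2189]
orientation: [3.131, -0.226, -0.003]
contact_force: [1.2, -1.0, -2.4]
grip_width: 0.0171
gripper_force: 49.8
```

Run:
```python
from h import *
o=telemetry.get_obs(); print(o["tcp_pos"],o["grip_width"],o["joints"].round(2))
f=grab_frame("wrist"); im=f["frame"]; cv2.imwrite("pics/w2.png",np.clip(im[:,:,::-1].astype(int)*1.6,0,255).astype(np.uint8)); np.savez("w2.npz",**f)
```

```text
[0.55815084 0.15869106 0.21886505] 0.01712632506239293 [-0.2   0.37 -0.24  1.81  0.1   0.97 -2.19]
```

View pics/w2.png

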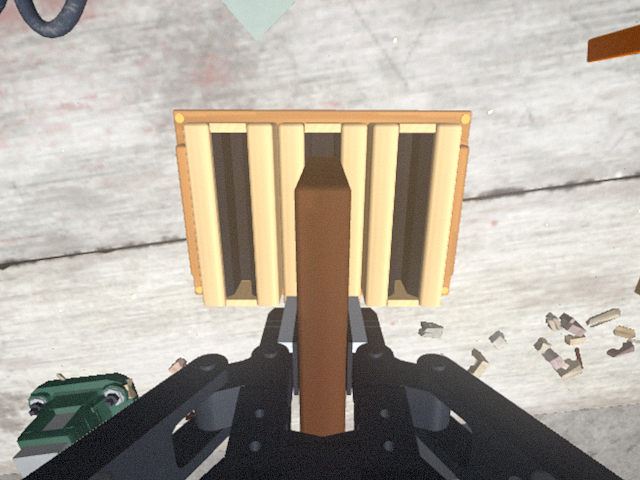

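The view shows the rack well aligned with the tool: block tops from row 124 to 305, left block at columns 186–272, right block at 372–462 on the far edge. I'll zoom into the slots with contrast and compute the rack's pose.

Run:
```python
from h import *
f=dict(np.load("w2.npz")); im=f["frame"]
q=ray(f,[[186,124],[462,124],[204,305],[441,305]],.05); print(q[:,:2].round(4).tolist())
x=(q[0]+q[1]-q[2]-q[3])/2; y=(q[0]-q[1]); print(np.linalg.norm(x),np.linalg.norm(y),np.linalg.norm(q[2]-q[3]),np.degrees(np.arctan2(x[1],x[0])),np.degrees(np.arctan2(y[1],y[0])),q.mean(0))
b=ray(f,[[175,111],[471,111]],.008);print("base far",b.round(4),np.linalg.norm(b[0]-b[1]))
# caul bottom far edge
out=np.hstack([cv2.resize(np.clip((im[115:310,a:a+110].astype(float)-8)*5,0,255).astype(np.uint8),(330,585),interpolation=2) for a in (185,360)])
cv2.imwrite("pics/slots.png",out[:,:,::-1])
```

```text
[[0.6503, 0.2472], [0.6208, 0.0429], [0.5001, 0.2714], [0.47, 0.0643]]
0.1521818690090386 0.20637696382250095 0.20927439187782515 -8.608440181240269 81.78613119220493 [0.56029147 0.15646643 0.05      ]
base far [[0.6632 0.2685 0.008 ]
 [0.6273 0.0199 0.008 ]] 0.25113034575360654
```

View pics/slots.png

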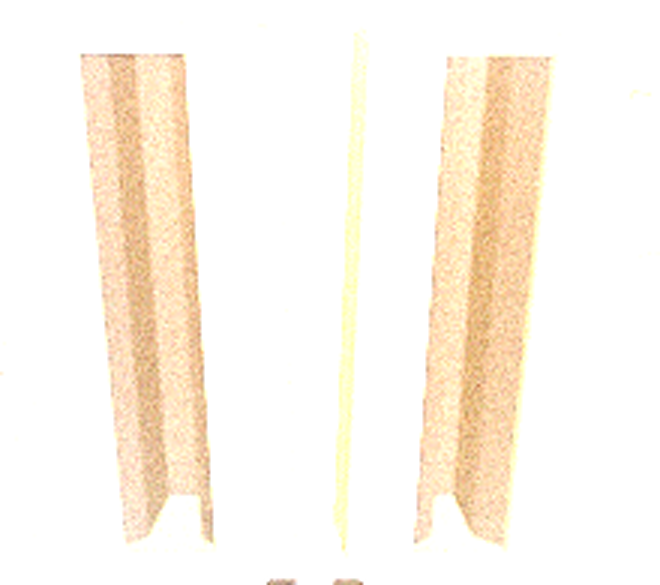

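Reading the slot shapes (floor widths plus the part hidden by parallax): left is about 20 mm, right about 16 mm, leaving mid at 12 mm. I'll test the thick caul in the left slot and compute its offset from this same view.

Run:
```python
from h import *
f=dict(np.load("w2.npz")); o=telemetry.get_obs(); t=o["tcp_pos"]; print(t)
L=ray(f,[[229.3,133],[241.3,296]],.05); Rr=ray(f,[[(445+553)/6+305-.0+0, 133],[(413+503)/6+305-0,296]],.05)
# second crop begins at col 360, displayed from x=330 -> col=(px-330)/3+360
Rr=ray(f,[[((445+553)/2-330)/3+360,134],[((413+503)/2-330)/3+360,296]],.05)
for n,p in (("L",L),("R",Rr)):
    d=p[0]-p[1]; print(n,p.mean(0).round(4),np.linalg.norm(d),np.degrees(np.arctan2(d[1],d[0])))
print("mid of L,R",(L.mean(0)+Rr.mean(0))/2)
u=np.array([np.cos(np.radians(-8.4)),np.sin(np.radians(-8.4)),0])
for n,uv,z in (("topfar",[322.5,187],t[2]+.008),("botfar",[324.5,157],t[2]-.082)):
    p=ray(f,[uv],z)[0]; c=p-.065*u; print(n,p.round(4),"centre",c.round(4),"minus tcp",(c-t).round(4))
goto([L.mean(0)[0],L.mean(0)[1],.15],np.radians(81.6))
```

```text
[0.55838338 0.15797648 0.2191318 ]
L [0.5717 0.2268 0.05  ] 0.13680292382841244 -8.537501157790341
R [0.5511 0.0872 0.05  ] 0.1362060036096859 -8.441217767295111
mid of L,R [0.56139879 0.1570053  0.05      ]
topfar [0.6211 0.1489 0.2271] centre [0.5568 0.1584 0.2271] minus tcp [-0.0016  0.0004  0.008 ]
botfar [0.6205 0.1476 0.1371] centre [0.5562 0.1571 0.1371] minus tcp [-0.0022 -0.0008 -0.082 ]
shift [ 0.0132 -0.2807  0.2759] turn [0.0007 0.0005 0.0004] yaw7 deg [0.1 0.1 0.1]
```

>>> apply_moves:
  rows:
    - [[0.02,-0.286,0.0],[0,0,0]]
    - [[0.02,-0.286,0.15],[0,0,0]]
    - [[0.02,-0.286,0.28],[0,0,0]]
    - [[0.02,-0.286,0.28],[0,0,0]]

```text
clock: 5.48
tcp_pos: [0.5723, 0.2272, 0.1474]
orientation: [3.129, -0.228, -0.008]
contact_force: [-0.4, -0.1, -0.7]
grip_width: 0.0171
gripper_force: 49.8
```

>>> apply_moves:
  rows:
    - [[0,0,0.05],[0,0,0]]
    - [[0,0,0.09],[0,0,0]]
    - [[0,0,0.09],[0,0,0]]

```text
clock: 5.85
tcp_pos: [0.5735, 0.23, 0.1275]
orientation: [3.133, -0.225, -0.001]
contact_force: [-0.2, 0.0, -2.7]
grip_width: 0.0173
gripper_force: 49.9
```

Run:
```python
from h import *
f=grab_frame("wrist"); im=f["frame"]; cv2.imwrite("pics/w3.png",np.clip(im[:,:,::-1].astype(int)*2.2,0,255).astype(np.uint8)); np.savez("w3.npz",**f)
o=telemetry.get_obs(); print(o["tcp_pos"],o["contact_force"],o["moment"])
```

```text
[0.57372744 0.23028048 0.12793396] [-0.02399729  0.18967279 -1.31131874] [0.03487018 0.04193943 0.05872919]
```

View pics/w3.png

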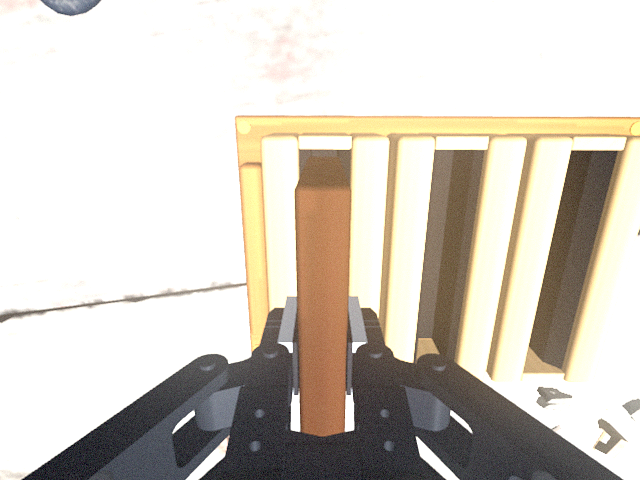

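The caul sits centred over the left slot's mouth (slot at columns 299–352, caul underside about 305–348). Now descend, feeling.

>>> apply_moves:
  rows:
    - [[0,0,0.02],[0,0,0]]
    - [[0,0,0.04],[0,0,0]]
    - [[0,0,0.06],[0,0,0]]
    - [[0,0,0.06],[0,0,0]]

```text
clock: 6.4
tcp_pos: [0.5754, 0.2301, 0.1216]
orientation: [3.132, -0.226, 0.007]
contact_force: [-20.5, -12.6, 62.3]
grip_width: 0.0175
gripper_force: 59.8
```

>>> apply_moves:
  rows:
    - [[0,0,-0.05],[0,0,0]]
    - [[0,0,-0.1],[0,0,0]]
    - [[0,0,-0.1],[0,0,0]]

```text
clock: 6.78
tcp_pos: [0.5742, 0.2309, 0.1384]
orientation: [-3.133, 0.224, -0.002]
contact_force: [0.3, 0.3, -2.6]
grip_width: 0.0174
gripper_force: 50.5
```

Run:
```python
from h import *
o=telemetry.get_obs(); print(o["tcp_pos"],o["contact_force"],o["grip_width"])
f=grab_frame("wrist"); np.savez("w4.npz",**f); im=f["frame"]
g=cv2.resize(im[120:400,230:640],(800,546),interpolation=2).astype(float)
cv2.imwrite("pics/w4.png",np.clip(255*((g-3)/90).clip(0,1)**.6,0,255).astype(np.uint8)[:,:,::-1])
```

```text
[0.57421235 0.23085944 0.13843826] [ 0.33423791  0.29394793 -2.58537561] 0.01737623192710441
```

View pics/w4.png

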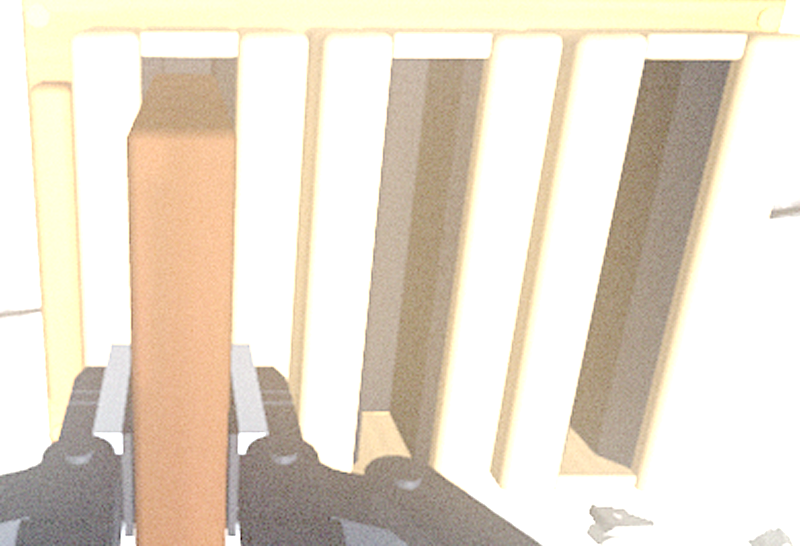

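Run:
```python
from h import *
a=np.radians(-8.5); u=np.array([np.cos(a),np.sin(a),0]); v=np.array([-np.sin(a),np.cos(a),0]); C=np.array([.5612,.157,0])
for fn,slots in (("w2.npz",(72,-72)),("w4.npz",(0,-72))):
    f=dict(np.load(fn)); g=cv2.cvtColor(f["frame"],cv2.COLOR_RGB2GRAY).astype(float)
    for s in slots:
        X=.035
        P=lambda y,z:proj(f,C+X*u+(s+y)/1000*v+np.array([0,0,z/1000]))[0]
        print(fn,s,"mouth",P(14,50).round(1),P(-14,50).round(1))
        sg=-1 if s<0 or fn=="w4.npz" else 1  # far side direction
        for w in (12,16,20):
            L=14-w/2
            print(" w",w,"floor near/far",[round(P(sg*k*w/2,8)[0],1) for k in(-1,1)],"liner top near,far",[round(P(sg*k*w/2,44-L)[0],1) for k in(-1,1)],"leadtop far",round(P(sg*14,44)[0],1))
        r=int(P(0,40)[1]); c0=int(min(P(14,50)[0],P(-14,50)[0]))-3; c1=int(max(P(14,50)[0],P(-14,50)[0]))+4
        # average along slot direction
        acc=[]
        for t in np.linspace(-.012,.012,25):
            p0=proj(f,C+(X+t)*u+(s/1000)*v+[0,0,.04])[0]-proj(f,C+X*u+(s/1000)*v+[0,0,.04])[0]
            acc.append([cv2.getRectSubPix(g.astype(np.float32),(1,1),(float(c+p0[0]),float(r+p0[1])))[0,0] for c in range(c0,c1)])
        print(" prof from",c0,np.mean(acc,0).round(0).astype(int).tolist())
```

```text
w2.npz 72 mouth [212.8 177.5] [248.6 177.6]
 w 12 floor near/far [np.float64(248.6), np.float64(235.1)] liner top near,far [np.float64(242.1), np.float64(227.4)] leadtop far 215.0
 w 16 floor near/far [np.float64(250.8), np.float64(232.9)] liner top near,far [np.float64(244.1), np.float64(224.4)] leadtop far 215.0
 w 20 floor near/far [np.float64(253.1), np.float64(230.6)] liner top near,far [np.float64(246.0), np.float64(221.3)] leadtop far 215.0
 prof from 209 [160, 158, 153, 137, 112, 90, 66, 54, 54, 55, 55, 54, 55, 55, 55, 52, 48, 48, 48, 48, 47, 49, 48, 48, 53, 56, 57, 57, 56, 56, 57, 57, 56, 56, 55, 52, 51, 51, 51, 52, 84, 116, 134]
w2.npz -72 mouth [396.7 178.3] [432.4 178.5]
 w 12 floor near/far [np.float64(396.4), np.float64(409.8)] liner top near,far [np.float64(403.1), np.float64(417.7)] leadtop far 430.2
 w 16 floor near/far [np.float64(394.2), np.float64(412.1)] liner top near,far [np.float64(401.1), np.float64(420.8)] leadtop far 430.2
 w 20 floor near/far [np.float64(391.9), np.float64(414.3)] liner top near,far [np.float64(399.2), np.float64(423.9)] leadtop far 430.2

[... 884 characters left out ...]
6, 135]
w4.npz -72 mouth [551.1 211. ] [599.3 211.3]
 w 12 floor near/far [np.float64(526.4), np.float64(543.8)] liner top near,far [np.float64(550.5), np.float64(570.0)] leadtop far 592.1
 w 16 floor near/far [np.float64(523.5), np.float64(546.7)] liner top near,far [np.float64(549.2), np.float64(575.3)] leadtop far 592.1
 w 20 floor near/far [np.float64(520.5), np.float64(549.6)] liner top near,far [np.float64(547.8), np.float64(580.8)] leadtop far 592.1
 prof from 548 [85, 41, 39, 40, 39, 38, 38, 38, 38, 38, 38, 37, 37, 37, 36, 36, 36, 36, 35, 36, 38, 41, 41, 41, 40, 40, 40, 40, 40, 39, 39, 39, 39, 39, 39, 38, 38, 39, 38, 38, 38, 38, 43, 55, 61, 59, 60, 66, 77, 88, 99, 109, 118, 125, 133]
```

Profile fit gives: left 16 mm, right 12 mm, mid 20 mm, which agrees with the thick caul being stopped on the left. So thick goes to mid and thin to left.

Run:
```python
from h import *
a=np.radians(-8.5); u=np.array([np.cos(a),np.sin(a),0]); v=np.array([-np.sin(a),np.cos(a),0]); C=np.array([.5612,.157,0])
f=dict(np.load("w4.npz"))
for n,uv,z in (("bot",[323.3,158.4],.057),("top",[(128+236)/2/1.951+230,120+133/1.951],.147)):
    p=ray(f,[uv],z)[0]-C; print(n,"x centre",(p@u-.065).round(4),"y",(p@v).round(4))
o=telemetry.get_obs();d=o["tcp_pos"]-C; print("tcp",d@u,d@v)
goto(C+.002*u+[0,0,.155],np.radians(81.5))
```

```text
bot x centre -0.0002 y 0.0742
top x centre 0.0003 y 0.0744
tcp 0.0015000589877140183 0.07460939701820984
shift [ 0.0004  0.2984 -0.0696] turn [-0.0001 -0.      0.0017] yaw7 deg [-0.  -0.   0.3]
```

>>> apply_moves:
  rows:
    - [[0,0,-0.07],[0,0,0]]
    - [[0,0.1,-0.07],[0,0,0]]
    - [[0,0.295,-0.07],[0,0,0.001]]
    - [[0,0.295,-0.07],[0,0,0.001]]
    - [[0,0.295,0.0],[0,0,0.001]]
    - [[0,0.295,0.04],[0,0,0.001]]
    - [[0,0.295,0.06],[0,0,0.001]]
    - [[0,0.295,0.06],[0,0,0.001]]

```text
clock: 7.82
tcp_pos: [0.5628, 0.1579, 0.122]
orientation: [3.133, -0.228, -0.002]
contact_force: [0.7, -0.2, -1.5]
grip_width: 0.0175
gripper_force: 50.5
```

>>> apply_moves:
  rows:
    - [[0,0,0.02],[0,0,0]]
    - [[0,0,0.04],[0,0,0]]
    - [[0,0,0.04],[0,0,0]]

```text
clock: 8.2
tcp_pos: [0.563, 0.1576, 0.1125]
orientation: [-3.133, 0.229, 0.001]
contact_force: [-0.0, 0.2, -1.3]
grip_width: 0.0176
gripper_force: 50.4
```

Now below the lead-ins with no force: it fits. Lower it home.

>>> apply_moves:
  rows:
    - [[0,0,0.03],[0,0,0]]
    - [[0,0,0.06],[0,0,0]]
    - [[0,0,0.08],[0,0,0]]
    - [[0,0,0.095],[0,0,0]]
    - [[0,0,0.095],[0,0,0]]

```text
clock: 8.82
tcp_pos: [0.5627, 0.1578, 0.0914]
orientation: [3.133, -0.229, -0.001]
contact_force: [-10.7, -2.4, 24.2]
grip_width: 0.0174
gripper_force: 54.1
```

>>> apply_moves:
  rows:
    - [[0,0,-0.005],[0,0,0]]
    - [[0,0,-0.005],[0,0,0]]
    - [[0,0,-0.005],[0,0,0]]
    - [[0,0,-0.005],[0,0,0]]
    - [[0,0,-0.005],[0,0,0]]
  jaw: 1

```text
clock: 9.45
tcp_pos: [0.5631, 0.1574, 0.0901]
orientation: [3.133, -0.229, -0.0]
contact_force: [-0.2, -0.1, -0.3]
grip_width: 0.0852
gripper_force: 0.0
```

>>> apply_moves:
  rows:
    - [[0,0,-0.2],[0,0,0]]
    - [[0,0,-0.4],[0,0,0]]
    - [[0,0,-0.5],[0,0,0]]
    - [[0,0,-0.5],[0,0,0]]

```text
clock: 9.95
tcp_pos: [0.5644, 0.1579, 0.2175]
orientation: [-3.132, 0.229, -0.007]
contact_force: [-0.0, 0.5, -0.7]
grip_width: 0.0853
gripper_force: 0.0
```

Run:
```python
from h import *
f=grab_frame("wrist"); np.savez("w5.npz",**f); im=f["frame"]
hsv=cv2.cvtColor(im,cv2.COLOR_RGB2HSV); g=cv2.cvtColor(im,cv2.COLOR_RGB2GRAY)
cv2.imwrite("pics/w5.png",np.clip(im[:,:,::-1].astype(int)*1.7,0,255).astype(np.uint8))
goto([.4888,-.165,.22],np.radians(77))
```

```text
shift [-0.1073  1.3195 -0.0181] turn [-0.0002 -0.0004  0.0257] yaw7 deg [-0.  -0.1  4.6]
```

View pics/w5.png

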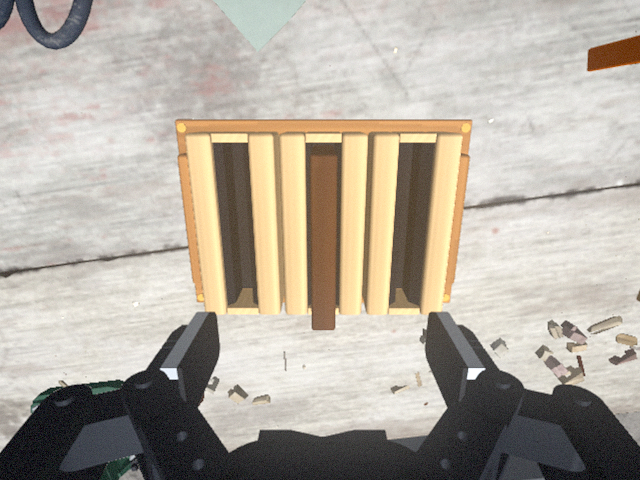

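The thick caul stands upright in the middle slot (columns 311–338, rows 153–330). On to the thin caul.

>>> apply_moves:
  rows:
    - [[-0.05,0.66,-0.02],[0,0,0]]
    - [[-0.05,0.66,-0.02],[0,0,0]]
    - [[-0.05,0.66,-0.02],[0,0,0]]
    - [[-0.05,0.66,-0.02],[0,0,0]]

```text
clock: 10.5
tcp_pos: [0.525, -0.0083, 0.2185]
orientation: [3.13, -0.239, -0.005]
contact_force: [-0.8, 0.5, -0.2]
grip_width: 0.0855
gripper_force: 0.0
```

>>> apply_moves:
  rows:
    - [[-0.057,0.66,0],[0,0,0.0257]]
    - [[-0.057,0.66,0],[0,0,0.0257]]
    - [[-0.057,0.66,0],[0,0,0.0257]]
    - [[-0.057,0.66,0],[0,0,0.0257]]
    - [[-0.057,0.66,0],[0,0,0.0257]]

```text
clock: 11.12
tcp_pos: [0.4889, -0.1634, 0.2193]
orientation: [-3.121, 0.353, 0.002]
contact_force: [-0.3, 0.8, 0.4]
grip_width: 0.0856
gripper_force: 0.0
```

Run:
```python
from h import *
f=grab_frame("wrist"); im=f["frame"]; o=telemetry.get_obs(); print(o["tcp_pos"])
cv2.imwrite("pics/w6.png",im[:,:,::-1])
goto([.4888,-.165,.22],np.radians(77))
```

```text
[ 0.48908806 -0.16304121  0.21956161]
shift [ 0.0006  0.0079 -0.0018] turn [-0.0003  0.0004  0.0009] yaw7 deg [-0.1  0.1  0.2]
```

View pics/w6.png

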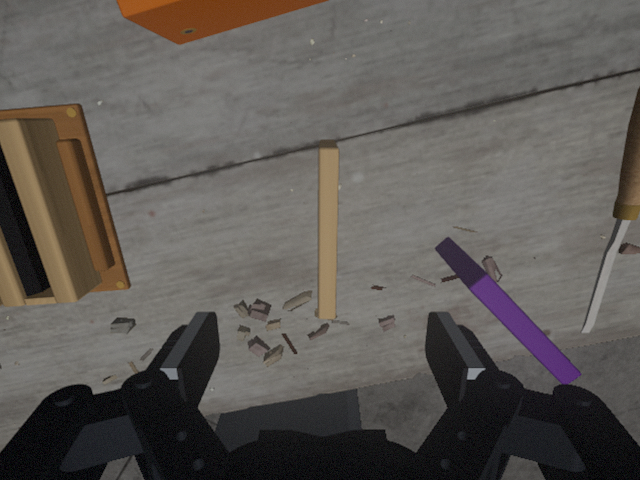

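The wrist view shows the thin caul's top from (328.5,149) to (327.5,319).

Run:
```python
from h import *
f=grab_frame("wrist")
p=ray(f,[[328.6,149],[327.5,319]],.09); d=p[0]-p[1]; a=np.arctan2(d[1],d[0]); c=p.mean(0)
print(np.degrees(a),c, np.linalg.norm(d))
goto([c[0],c[1],.082],a+np.pi/2)
```

```text
-12.841399928060284 [ 0.48789346 -0.1675235   0.09      ] 0.1276668668416166
shift [-5.000e-04  1.920e-02  5.509e-01] turn [-0.0002  0.0003  0.0002] yaw7 deg [-0.  0.  0.]
```

>>> apply_moves:
  rows:
    - [[0,0.016,0.3],[0,0,0]]
    - [[0,0.016,0.45],[0,0,0]]
    - [[0,0.016,0.552],[0,0,0]]
    - [[0,0.016,0.552],[0,0,0]]

```text
clock: 11.72
tcp_pos: [0.4868, -0.1671, 0.0805]
orientation: [-3.121, 0.351, 0.007]
contact_force: [-0.7, 0.9, -0.2]
grip_width: 0.0851
gripper_force: 0.0
```

>>> apply_moves:
  rows:
    - [[0,0,0],[0,0,0]]
    - [[0,0,0],[0,0,0]]
    - [[0,0,0],[0,0,0]]
    - [[0,0,0],[0,0,0]]
    - [[0,0,0],[0,0,0]]
    - [[0,0,0],[0,0,0]]
    - [[0,0,0],[0,0,0]]
  jaw: -1
  newtons: 50

```text
clock: 12.6
tcp_pos: [0.4881, -0.1693, 0.0829]
orientation: [3.121, -0.356, 0.001]
contact_force: [-1.3, -0.4, 6.5]
grip_width: 0.0134
gripper_force: 52.4
```

>>> apply_moves:
  rows:
    - [[0,0,-0.2],[0,0,0]]
    - [[0,0,-0.4],[0,0,0]]
    - [[0,0,-0.6],[0,0,0]]
    - [[0,0,-0.6],[0,0,0]]

```text
clock: 13.1
tcp_pos: [0.4899, -0.1696, 0.236]
orientation: [3.12, -0.356, 0.012]
contact_force: [-0.9, -0.1, -1.5]
grip_width: 0.0136
gripper_force: 51.4
```

Run:
```python
from h import *
a=np.radians(-8.5); u=np.array([np.cos(a),np.sin(a),0]); v=np.array([-np.sin(a),np.cos(a),0]); C=np.array([.5612,.157,0])
o=telemetry.get_obs(); print(o["tcp_pos"])
goto(C+.002*u+.0725*v+[0,0,.23],np.radians(81.5))
```

```text
[ 0.48990891 -0.16963489  0.23603715]
shift [-0.0315 -1.6269  0.0237] turn [ 0.0001 -0.0024 -0.0251] yaw7 deg [ 0.  -0.4 -4.5]
```

>>> apply_moves:
  rows:
    - [[-0.02,-0.8,0],[0,0,0]]
    - [[-0.02,-0.8,0],[0,0,0]]
    - [[-0.02,-0.8,0],[0,0,0]]
    - [[-0.02,-0.8,0],[0,0,0]]
    - [[-0.02,-0.8,0],[0,0,0]]

```text
clock: 13.72
tcp_pos: [0.5271, 0.0274, 0.2309]
orientation: [3.121, -0.352, -0.004]
contact_force: [-0.3, -0.3, -2.1]
grip_width: 0.0134
gripper_force: 51.3
```

>>> apply_moves:
  rows:
    - [[-0.012,-0.827,0.02],[0,0,-0.0251]]
    - [[-0.012,-0.827,0.02],[0,0,-0.0251]]
    - [[-0.012,-0.827,0.02],[0,0,-0.0251]]
    - [[-0.012,-0.827,0.02],[0,0,-0.0251]]
    - [[-0.012,-0.827,0.02],[0,0,-0.0251]]
    - [[-0.012,-0.827,0.02],[0,0,-0.0251]]

```text
clock: 14.48
tcp_pos: [0.5718, 0.2254, 0.2267]
orientation: [3.13, -0.238, -0.001]
contact_force: [-0.3, -0.3, -2.0]
grip_width: 0.0134
gripper_force: 51.2
```

Run:
```python
from h import *
f=grab_frame("wrist"); np.savez("w7.npz",**f); im=f["frame"]; o=telemetry.get_obs(); t=o["tcp_pos"]
a=np.radians(-8.5); u=np.array([np.cos(a),np.sin(a),0]); v=np.array([-np.sin(a),np.cos(a),0]); C=np.array([.5612,.157,0])
d=t-C; print(t,"tcp",d@u,d@v); goto(C+.0725*v+[0,0,.155],np.radians(81.5))
for y in (.086,.058):print("mouth",[proj(f,C+x*u+y*v+[0,0,.05])[0].round(1).tolist() for x in(-.071,.071)])
cv2.imwrite("pics/w7.png",np.clip(im[90:330,200:440][:,:,::-1].astype(int)*2,0,255).astype(np.uint8).repeat(2,0).repeat(2,1))
```

```text
[0.57185205 0.22553352 0.22697489] tcp 0.00040515081115036867 0.06935521149774398
shift [-0.0016 -0.0132  0.2879] turn [ 0.0007  0.     -0.0012] yaw7 deg [ 0.1  0.  -0.2]
mouth [[302.5, 298.9], [298.8, 134.9]]
mouth [[333.6, 298.8], [334.9, 134.8]]
```

View pics/w7.png

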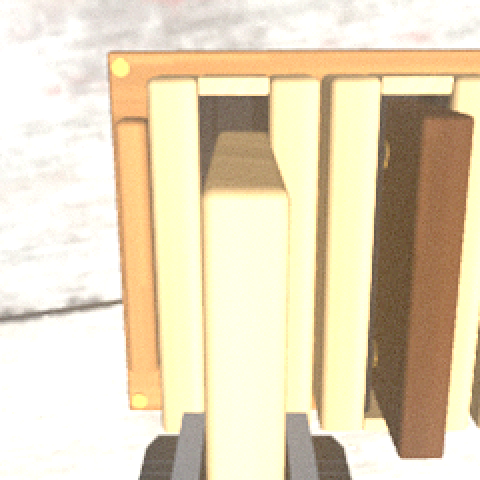

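The caul hovers above the left slot; its mouth is at columns 299–335 as predicted. The caul's far top edge is centred at (323,186) and the bottom one at (322,156).

Run:
```python
from h import *
a=np.radians(-8.5); u=np.array([np.cos(a),np.sin(a),0]); v=np.array([-np.sin(a),np.cos(a),0]); C=np.array([.5612,.157,0])
f=dict(np.load("w7.npz"))
for n,uv,z in (("bot",[322.2,156],.144),("top",[323.2,186],.234)):
    p=ray(f,[uv],z)[0]-C; print(n,"x",(p@u-.065).round(4),"y",(p@v).round(4))
```

```text
bot x -0.0008 y 0.0681
top x -0.0008 y 0.0681
```

>>> apply_moves:
  rows:
    - [[0.002,-0.0165,0.1],[0,0,-0.001]]
    - [[0.002,-0.0165,0.25],[0,0,-0.001]]
    - [[0.002,-0.0165,0.35],[0,0,-0.001]]
    - [[0.002,-0.0165,0.38],[0,0,-0.001]]
    - [[0.002,-0.0165,0.4],[0,0,-0.001]]
    - [[0.002,-0.0165,0.42],[0,0,-0.001]]
    - [[0.002,-0.0165,0.42],[0,0,-0.001]]

```text
clock: 15.4
tcp_pos: [0.5735, 0.2325, 0.1237]
orientation: [3.133, -0.228, 0.003]
contact_force: [0.4, -1.6, 3.2]
grip_width: 0.0137
gripper_force: 51.8
```

>>> apply_moves:
  rows:
    - [[0,0,0.02],[0,0,0]]
    - [[0,0,0.04],[0,0,0]]
    - [[0,0,0.04],[0,0,0]]

```text
clock: 15.78
tcp_pos: [0.5747, 0.2309, 0.1158]
orientation: [3.131, -0.23, 0.008]
contact_force: [-1.2, -4.2, 0.8]
grip_width: 0.0134
gripper_force: 53.0
```

>>> apply_moves:
  rows:
    - [[0,0.004,0.02],[0,0,0]]
    - [[0,0.004,0.05],[0,0,0]]
    - [[0,0.004,0.08],[0,0,0]]
    - [[0,0.004,0.1],[0,0,0]]
    - [[0,0.004,0.11],[0,0,0]]
    - [[0,0.004,0.11],[0,0,0]]

```text
clock: 16.52
tcp_pos: [0.5715, 0.2311, 0.09]
orientation: [3.13, -0.228, -0.002]
contact_force: [-21.8, -14.1, 53.3]
grip_width: 0.0134
gripper_force: 60.8
```

Home on the floor. Release with the jaw only half open, to stay clear of the thick caul.

>>> apply_moves:
  rows:
    - [[0,0,-0.008],[0,0,0]]
    - [[0,0,-0.008],[0,0,0]]
    - [[0,0,-0.008],[0,0,0]]
    - [[0,0,-0.008],[0,0,0]]
  jaw: 0

```text
clock: 17.02
tcp_pos: [0.5721, 0.2324, 0.0861]
orientation: [-3.133, 0.227, 0.001]
contact_force: [-0.8, 0.5, 1.2]
grip_width: 0.0425
gripper_force: 0.0
```

>>> apply_moves:
  rows:
    - [[0,0,-0.2],[0,0,0]]
    - [[0,0,-0.4],[0,0,0]]
    - [[0,0,-0.5],[0,0,0]]
    - [[0,0,-0.5],[0,0,0]]
    - [[0,0,-0.5],[0,0,0]]

```text
clock: 17.65
tcp_pos: [0.5718, 0.2318, 0.2104]
orientation: [3.132, -0.227, -0.003]
contact_force: [-0.6, -0.5, -0.4]
grip_width: 0.0429
gripper_force: 0.0
```

Run:
```python
from h import *
print(telemetry.get_obs()["contact_force"])
f=grab_frame("wrist"); s=grab_frame("scene")["frame"]
c=np.zeros((480,790,3),np.uint8); c[:,:440]=cv2.resize(f["frame"][60:360,140:415],(440,480)); c[:,440:]=cv2.resize(s[200:400,180:360],(350,480)[:2])[:480]
cv2.imwrite("pics/end.png",np.clip(c[:,:,::-1].astype(int)*1.5,0,255).astype(np.uint8))
a=np.radians(-8.5); u=np.array([np.cos(a),np.sin(a),0]); v=np.array([-np.sin(a),np.cos(a),0]); C=np.array([.5612,.157,0])
for y in (0,.072): print([((proj(f,C+x*u+y*v+[0,0,.098])[0]-[140,60])*1.6).round().tolist() for x in (-.065,.065)])
```

```text
[-0.6087786  -0.51555866 -0.38373485]
[[455.0, 435.0], [487.0, 142.0]]
[[297.0, 435.0], [299.0, 141.0]]
```

View pics/end.png

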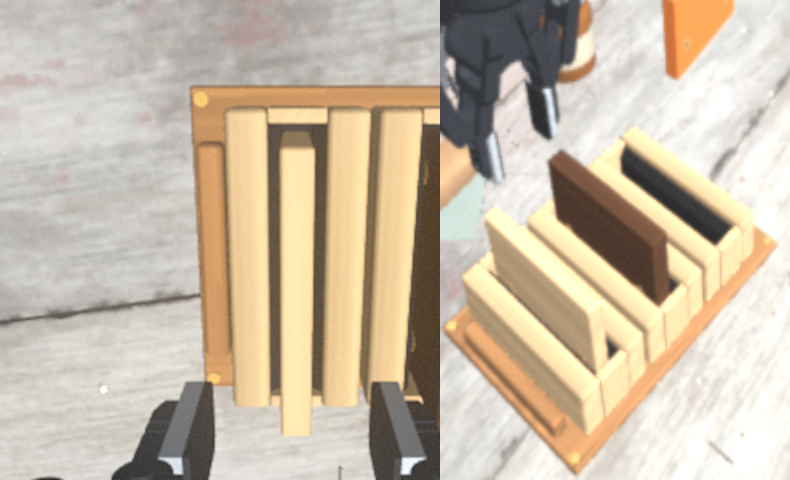

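The thin caul stands in the left slot with its ends at rows about 146 and 436, against 141 and 435 predicted. The thick caul stands in the middle slot; both are upright and at the same height. Handing in.

```bash
python3 -c "
from bench import job; print(job.hand_in())"
```

```text
the job is handed in; nothing more can be done
None
```

I put the thick caul in the middle slot (20 mm) and the thin caul in the left slot (16 mm), both pushed down until they met the base board and upright in the final pictures; the job is handed in, but no verdict came back.

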